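# Close the fuse box with its four lid clips

### The job

Put the loose blue lid squarely onto the grey fuse box so that it sits fully home, then snap its four orange clips down one at a time in opposite-corner order: any one first, then the one diagonally across, then a third, then the last. Lower the lid softly, do not drop it, and press each clip only as hard as it takes to snap home, since a clip cracks above 30 N; leave the lamp, the insulator, the screwdriver and the stand alone.

Things in the scene. Friction and masses are not known exactly. Their poses are not given: they have to be found in the camera images.
- box: Grey plastic fuse storage box, screwed to the shelf, open on top, cartridge fuses inside. Rim 160 mm (x) by 200 mm (y) outside, 75 mm high; opening in the rim 134 by 174 mm. Origin: centre of its underside, z up.
- box_rim (a point): Centre of the box's opening, level with the top of the rim, 75 mm above the box's origin; same axes as the box.
- lid: Blue loose lid, 0.5 to 0.8 kg, beside the box. Plate 160 (x) x 200 (y) x 6 mm on a rubber plug 10 mm deep (130 x 170 mm, lower half 124 x 164) that enters the box's opening with 2 mm play each side. Origin: centre of the plug's underside, z up. Fits either way round (half turn). Seated: origin 10 mm below the rim, lid x along box x. Diagonal pairs: 1-3, 2-4.
- lid_handle (a point): Grip point in the middle of the lid's handle, 46 mm above the lid's origin, 30 mm above the plate. The handle is a bar 14 mm thick (lid x), 70 mm long (lid y), from the plate up to 36 mm above it; pinch it across lid x.
- insulator: White ceramic insulator block 50 x 36 x 30 mm with two brass studs, loose bystander; origin under its centre.
- lamp: Amber glass pilot lamp, 34 mm wide, 58 mm tall, standing loose, fragile bystander; origin under its centre.
- screwdriver: Orange-handled screwdriver 190 mm long, 26 mm thick, lying loose, bystander; origin under its middle, x axis towards the tip.
- stand: White tiered plastic stand with three trays, 180 x 160 mm, 205 mm tall, fixed, bystander; origin under its middle.
- clip_1 (a joint): Orange clip at the lid's +x +y corner: angle in rad, 0 = shut (level, hard stop), grows as the wing lifts; starts at 0.40 to 0.52. Pressed straight down with closed fingertips at its press point it swings freely at first, then from about 0.13 resists with up to about 12 N (most near 0.07); only below about 0.04, the last 2 mm, does it snap home; let go earlier, it stays up. It cracks above 30 N.
- press_1 (a point): Nominal press point of clip 1, fixed to the lid: top of the shut wing, 30 mm out from its pin, 17 mm above the plate. The wing is 26 mm wide (lid x), runs 55 mm from the pin out along lid y, past the lid's short edge. The real shut height is up to 4 mm higher or lower, different for each clip and shown by no reading (the posts sit in slots): feel for it.
- clip_2 (a joint): Orange clip at the lid's -x +y corner: angle in rad, 0 = shut (level, hard stop), grows as the wing lifts; starts at 0.40 to 0.52. Pressed straight down with closed fingertips at its press point it swings freely at first, then from about 0.13 resists with up to about 12 N (most near 0.07); only below about 0.04, the last 2 mm, does it snap home; let go earlier, it stays up. It cracks above 30 N.
- press_2 (a point): Nominal press point of clip 2, fixed to the lid: top of the shut wing, 30 mm out from its pin, 17 mm above the plate. The wing is 26 mm wide (lid x), runs 55 mm from the pin out along lid y, past the lid's short edge. The real shut height is up to 4 mm higher or lower, different for each clip and shown by no reading (the posts sit in slots): feel for it.
- clip_3 (a joint): Orange clip at the lid's -x -y corner: angle in rad, 0 = shut (level, hard stop), grows as the wing lifts; starts at 0.40 to 0.52. Pressed straight down with closed fingertips at its press point it swings freely at first, then from about 0.13 resists with up to about 12 N (most near 0.07); only below about 0.04, the last 2 mm, does it snap home; let go earlier, it stays up. It cracks above 30 N.
- press_3 (a point): Nominal press point of clip 3, fixed to the lid: top of the shut wing, 30 mm out from its pin, 17 mm above the plate. The wing is 26 mm wide (lid x), runs 55 mm from the pin out along lid y, past the lid's short edge. The real shut height is up to 4 mm higher or lower, different for each clip and shown by no reading (the posts sit in slots): feel for it.
- clip_4 (a joint): Orange clip at the lid's +x -y corner: angle in rad, 0 = shut (level, hard stop), grows as the wing lifts; starts at 0.40 to 0.52. Pressed straight down with closed fingertips at its press point it swings freely at first, then from about 0.13 resists with up to about 12 N (most near 0.07); only below about 0.04, the last 2 mm, does it snap home; let go earlier, it stays up. It cracks above 30 N.
- press_4 (a point): Nominal press point of clip 4, fixed to the lid: top of the shut wing, 30 mm out from its pin, 17 mm above the plate. The wing is 26 mm wide (lid x), runs 55 mm from the pin out along lid y, past the lid's short edge. The real shut height is up to 4 mm higher or lower, different for each clip and shown by no reading (the posts sit in slots): feel for it.

How it is judged:
By the outcome, as a careful person would: the job done as asked, in the order asked, and still so for the second after the job is handed in, with the robot touching nothing.
It also fails if it takes over 64 s, if anything falls off the work surface, if the arm or the gripper's body presses on something with over 40 N, if the wrist force passes 120 N, or if a joint passes its speed limit or range.

### The arm

A 6-joint arm with a two-finger parallel gripper is mounted at the origin on the work surface. World frame = base frame: x ahead of the robot, y to its left, z up, the work surface at z = 0. Lengths are in m, angles in degrees, forces in N, time in s.
With the tool pointing down it reaches from about 0.325 to 0.775 m from the base axis. Payload 9.3 kg.
Tool frame: the origin (TCP) lies between the finger pads; the fingertips stand 25 mm ahead of it and the grasp point (between the pads) lies 6 mm ahead of it; z points along the fingers, y is the line along which they close (so a half turn about z gives the same grasp; the last joint's range is limited). The gripper opens to 85 mm and grips with 20 to 120 N. Pads are 22 mm wide; open, the fingers measure 114 mm over their backs; the gripper's body (76 mm by 85 mm) begins 54 mm behind the grasp point. The pads swing forward as they close: fully open they stand 13 mm farther back than shut.
Start: joints at [-79.045, 14.817, 1.232, 76.415, 0, 81.257], TCP at [0.185, -0.518, 0.256] pointing down, gripper open.
Joint ranges: [-174.27, 174.27], [-52.1, 104.24], [-59.71, 78.15], [-110.17, 111.67], [-87.03, 83.33], [-180, 180]. Speed limits (degrees/s): [127.2, 127.2, 159.86, 180, 180, 180].

### API

Orientations are given as [roll, pitch, yaw] about the fixed x, y, z axes, in that order (R = Rz(yaw) Ry(pitch) Rx(roll)).
In Python, from bench import monitor, cams, arm gives the robot as it stands.
- The arm moves only by the tool step_arm, never from a script. Its argument "rows" is a list that holds one entry, the list of rows, each a list of 7 numbers: the shift along the tool's x, y, z in cm, then the turn, a rotation vector about the tool's x, y, z in rad, then the gripper's target within -1 to 1 (shut at 1, half-way at 0, fully open at -1). In form: [[[dx, dy, dz, rx, ry, rz, hand], ...]]. A call has 1 to 20 rows; each row shifts and turns the commanded pose from where the row before left it, along the tool's axes as they then stand; what a row does not reach is not made up. A row lasts 1/10 s, in which the tool goes at most 50 mm and 8.59 degrees, less where a joint would pass 70% of its speed; a pose out of reach is approached as far as the arm can. A call with a gripper value outside its range is refused whole. The fingers move at their own pace and stop on an object; the grip force is fixed at half the most. Time passes only in rows, so rows that do not move let the fingers close. It gives the time, the measured TCP pose, the force, the opening and the grip force at its end, in the units of the state.
- monitor.get_state(): the state, without advancing time (a new reading comes with each control period).
- cams.capture(name): name is "scene" or "top" or "wrist"; returns a dict with "frame" (420x560x3 uint8, red, green, blue), "z_map" (420x560 float32, m along the optical axis (not along the pixel's ray), 0 where there is no reading), "intrinsics" (3x3 intrinsics, pixels), "view" (4x4, takes a point from world to camera coordinates); the wrist camera has in their place "tool_from_camera" (4x4, takes a point from camera to tool coordinates, whose origin is the TCP and whose axes are the flange's). Camera axes: x right, y up, looking along -z (the intrinsics and any distortion apply to the point x, -y, -z); pixel columns grow to the right and rows downward; lengths in m; the calibration is good to about 2 mm. The wrist camera is an equidistant fisheye: a pixel r from the principal point sees the ray r / f radians off the axis. A picture is of the moment at which its call begins: read the wrist's pose just before it.
- arm.sign_off(): hands the job in; it is judged then, once.
The state is a dict: "time": time; "qpos": joint angles; "joint_velocities": joint speeds; "tau": joint torques, N m; "ee_pos": TCP position; "tool_rot": TCP orientation; "wrist_force": force on the tool from outside, world axes, zero at the start; "ft_torque": the same for the moment, N m; "opening": opening from 0.0 (shut) to 1.0 (fully open); "gripper_force": force on a finger pad.
Only numpy, scipy, OpenCV 4.12 (cv2) and the standard library are available. Lean on these libraries where they do the work, as an engineer would, in place of code of your own. Each camera call takes 0.05 s, during which the arm holds its last target. There are 200 camera calls.

## Working session

There is one attempt and no reset: what is moved stays moved. The work goes in short steps, Python scripts to look and compute and a tool call to move; the robot and the scene stay as the last step left them, time stands still between calls to the robot, and variables do not carry over. Pictures are saved under pics/ and viewed, at most 10 in all, crops included, and the job is handed in when it is done.

Besides the shell and the picture viewer there is one more tool, called after "Request:" as name(argument=value, ...), one argument or row to a line, values as JSON. step_arm: Moves the arm, as the interface text tells. Its arguments: {"type":"object","properties":{"rows":{"type":"array"}},"required":["rows"]}

```bash
ls; mkdir -p pics; python3 - <<'E'
from bench import monitor, cams, arm
import cv2, numpy as np, pickle
s=monitor.get_state(); print(s)
for n in ("top","scene"):
    c=cams.capture(n); pickle.dump(c,open(f"pics/{n}.pkl","wb")); cv2.imwrite(f"pics/{n}0.png",c["frame"][:,:,::-1]); print(n,c["intrinsics"].tolist(),c["view"].round(4).tolist(),[k for k in c])
E
```

```text
pics
{'time': 0.0, 'qpos': array([-7.90432803e+01,  1.48502529e+01,  1.18564695e+00,  7.64156748e+01,
        1.13090219e-03,  8.12578363e+01]), 'joint_velocities': array([ 0.01602353, -0.03389864, -0.02591382,  0.0963178 , -0.01212806,
       -0.04610357]), 'tau': array([ 1.20751880e-03, -5.55633509e+01,  3.44532430e+01,  1.36879858e-02,
       -1.08954346e-04, -7.43805913e-06]), 'ee_pos': array([ 0.18534993, -0.5175314 ,  0.25564273]), 'tool_rot': array([-1.79920824e+02, -1.33194865e-02,  1.96988734e+01]), 'wrist_force': array([-1.08169648, -0.39830887,  1.28118897]), 'ft_torque': array([ 0.00091657,  0.01341136, -0.03807728]), 'gripper_force': 0.0, 'opening': 0.9950672393321418}
top [[439.45474083060077, 0.0, 283.40250715466465], [0.0, 439.45474083060077, 203.50030640130709], [0.0, 0.0, 1.0]] [[0.0179, -0.9998, -0.0066, 0.1479], [0.9946, 0.0172, 0.1024, -0.6274], [-0.1022, -0.0084, 0.9947, -1.0563], [0.0, 0.0, 0.0, 1.0]] ['frame', 'z_map', 'intrinsics', 'view']
scene [[433.74437741077816, 0.0, 278.1430066931154], [0.0, 433.74437741077816, 212.61059652542477], [0.0, 0.0, 1.0]] [[0.5615, 0.8274, -0.0129, -0.4597], [-0.6622, 0.4586, 0.5927, 0.307], [0.4963, -0.3242, 0.8053, -1.3282], [0.0, 0.0, 0.0, 1.0]] ['frame', 'z_map', 'intrinsics', 'view']
```

View pics/top0.png

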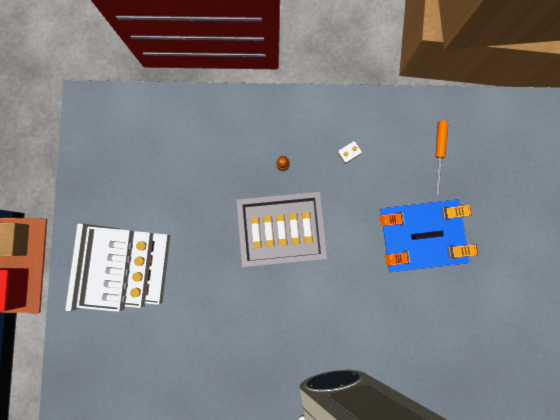

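View pics/scene0.png

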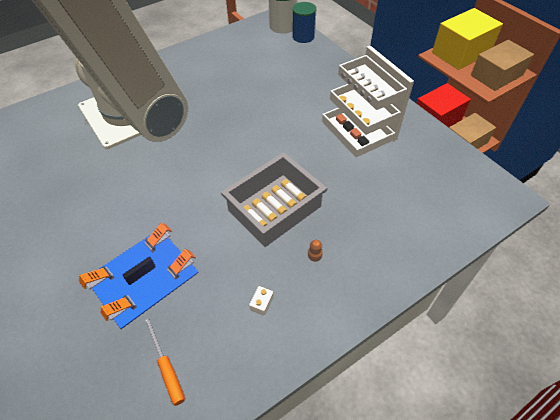

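```bash
cat > h.py <<'E'
import numpy as np, cv2
def world(c):
    """per-pixel world points from z_map, plus origin and unit rays"""
    K,V=c["intrinsics"],c["view"]; v,u=np.mgrid[0:420,0:560].astype(float)
    d=np.stack([(u-K[0,2])/K[0,0],-(v-K[1,2])/K[1,1],-np.ones_like(u)],-1)@V[:3,:3]
    o=-V[:3,:3].T@V[:3,3]
    return o+d*c["z_map"][...,None], o, d
def plane(o,d,z): return (o+d*((z-o[2])/d[...,2])[...,None])[...,:2]
def rect(p):
    (c,(w,h),a)=cv2.minAreaRect(p.astype(np.float32))
    if w>h: w,h,a=h,w,a+90     # w = short side, a = direction of the short side
    return np.round(c,4),round(w,4),round(h,4),round((a+90)%180-90,2)
E
python3 - <<'E'
import pickle; from h import *
for n in ("top","scene"):
    c=pickle.load(open(f"pics/{n}.pkl","rb")); P,o,d=world(c); hsv=cv2.cvtColor(c["frame"],cv2.COLOR_RGB2HSV)
    H,S,Vv=[hsv[...,i].astype(int) for i in range(3)]
    blue=(H>100)&(H<125)&(S>180)&(Vv>80)&(P[...,1]<-0.05)&(P[...,0]>.2)&(P[...,0]<.8)
    print(n,o.round(3),"blue",blue.sum(),"z",np.percentile(P[blue][:,2],[5,50,95]).round(4))
    bt=blue&(P[...,2]>0.011)
    print(" lid",rect(plane(o,d,.016)[bt]), rect(P[bt][:,:2]))
    near=(np.hypot(P[...,0]-.58,P[...,1]-.13)<.2)|True
    rim=(P[...,2]>.069)&(P[...,2]<.081)&(P[...,0]>.4)&(P[...,0]<.75)&(abs(P[...,1]-.13)<.16)&(S<90)
    k=cv2.connectedComponentsWithStats(rim.astype(np.uint8)); i=1+k[2][1:,4].argmax(); rim=k[1]==i
    q=plane(o,d,.075); print(" rim",rim.sum(),np.median(P[rim][:,2]).round(4),rect(q[rim]),rect(P[rim][:,:2]))
    # inner opening edges
    f=rim.astype(np.uint8); cs,hi=cv2.findContours(f,cv2.RETR_CCOMP,cv2.CHAIN_APPROX_NONE)
    holes=[x for x,hh in zip(cs,hi[0]) if hh[3]>=0]; 
    if holes:
        x=max(holes,key=cv2.contourArea)[:,0]; print(" hole",rect(q[x[:,1],x[:,0]]))
    org=(H<14)&(S>150)&(Vv>120)&(P[...,0]>.3)&(P[...,0]<.9)&(P[...,1]<.2)&(P[...,2]>-.01)
    hs=(P[...,2]>.045)&(Vv<60)&(P[...,1]<-.05)&(P[...,0]>.3)&(P[...,0]<.8); print(" handle",hs.sum(),rect(plane(o,d,.052)[hs]) if hs.sum()>5 else "")
    k=cv2.connectedComponentsWithStats(org.astype(np.uint8))
    for i in range(1,k[0]):
        if k[2][i,4]>15: m=k[1]==i; print("  org",k[2][i,4],k[3][i].round(0),np.median(P[m],0).round(3),"max z",P[m][:,2].max().round(3))
E
```

```text
top [0.513 0.15  1.116] blue 3877 z [0.0129 0.0162 0.0199]
 lid (array([ 0.5535, -0.1932]), 0.1584, 0.1988, 7.65) (array([ 0.5536, -0.1939]), 0.1586, 0.2005, 7.62)
 rim 1587 0.075 (array([0.5606, 0.1632]), 0.1599, 0.1999, 6.51) (array([0.5606, 0.1632]), 0.1602, 0.2001, 6.58)
 hole (array([0.5603, 0.1632]), 0.138, 0.1781, 6.49)
 handle 118 (array([ 0.5531, -0.1907]), 0.0098, 0.0683, 7.7)
  org 82 [437. 138.] [ 0.799 -0.23   0.018] max z 1.116
  org 48 [445. 140.] [ 0.794 -0.249  0.023] max z 1.116
  org 85 [281. 162.] [0.725 0.164 0.053] max z 1.116
  org 154 [389. 219.] [ 0.59  -0.101  0.047] max z 0.062
  org 108 [399. 258.] [ 0.496 -0.122  0.046] max z 0.06
  org 53 [388. 260.] [ 0.491 -0.094  0.051] max z 0.062
scene [ 1.121 -0.191  0.882] blue 3635 z [0.0131 0.0157 0.0182]
 lid (array([ 0.5554, -0.1935]), 0.1589, 0.197, 7.97) (array([ 0.5545, -0.1932]), 0.161, 0.1975, 7.72)
 rim 1478 0.0747 (array([0.5625, 0.1634]), 0.1644, 0.2034, 6.4) (array([0.5605, 0.165 ]), 0.1632, 0.2031, 6.76)
 hole (array([0.562 , 0.1637]), 0.1351, 0.1762, 6.67)
 handle 139 (array([ 0.5582, -0.1933]), 0.0153, 0.0669, 7.18)
  org 193 [158. 234.] [ 0.497 -0.118  0.046] max z 0.06
  org 68 [316. 244.] [0.732 0.162 0.055] max z 0.059
  org 222 [181. 261.] [ 0.592 -0.105  0.046] max z 0.06
  org 26 [317. 255.] [0.741 0.161 0.023] max z 0.025
  org 120 [ 89. 278.] [ 0.52  -0.288  0.05 ] max z 0.061
  org 55 [116. 306.] [ 0.614 -0.267  0.048] max z 0.055
  org 52 [104. 313.] [ 0.617 -0.293  0.052] max z 0.059
  org 273 [171. 380.] [ 0.804 -0.237  0.02 ] max z 0.026
```

Request:
step_arm(
  rows=[
    [[3.04,-1.2,0.2,0,0,0,-1],[3.04,-1.2,0.2,0,0,0,-1],[3.04,-1.2,0.2,0,0,0,-1],[3.04,-1.2,0.2,0,0,0,-1],[3.04,-1.2,0.2,0,0,0,-1],[3.04,-1.2,0.2,0,0,0,-1],[3.04,-1.2,0.2,0,0,0,-1],[3.04,-1.2,0.2,0,0,0,-1],[3.04,-1.2,0.2,0,0,0,-1],[3.04,-1.2,0.2,0,0,0,-1],[3.04,-1.2,0.2,0,0,0,-1],[3.04,-1.2,0.2,0,0,0,-1],[3.04,-1.2,0.2,0,0,0,-1],[3.04,-1.2,0.2,0,0,0,-1],[3.04,-1.2,0.2,0,0,0,-1]],
  ],
)

```text
time: 1.6
ee_pos: [0.5548, -0.1935, 0.2258]
tool_rot: [-180.0, 0.0, 19.7]
wrist_force: [0.8, -0.3, 0.2]
opening: 0.997
gripper_force: 0.0
```

Request:
step_arm(
  rows=[
    [[0,0,0.2,0,0,-0.136,-1],[0,0,0.2,0,0,-0.136,-1],[0,0,0.2,0,0,-0.136,-1],[0,0,0.2,0,0,-0.136,-1],[0,0,0.2,0,0,-0.136,-1],[0,0,0.2,0,0,-0.136,-1],[0,0,0.2,0,0,-0.136,-1],[0,0,0.2,0,0,-0.136,-1],[0,0,0.2,0,0,-0.136,-1],[0,0,0.2,0,0,-0.136,-1],[0,0,0,0,0,0,-1],[0,0,0,0,0,0,-1]],
  ],
)

```text
time: 2.8
ee_pos: [0.5539, -0.1946, 0.2061]
tool_rot: [-180.0, -0.0, 97.4]
wrist_force: [-0.2, 0.6, -0.1]
opening: 0.998
gripper_force: 0.0
```

```bash
cat >> h.py <<'E'
from scipy.spatial.transform import Rotation as R
def wrist(cams,monitor):
    s=monitor.get_state(); c=cams.capture("wrist"); K=c["intrinsics"]; v,u=np.mgrid[0:420,0:560].astype(float)
    a=(u-K[0,2])/K[0,0]; b=(v-K[1,2])/K[1,1]; th=np.hypot(a,b); sc=np.where(th>1e-6,np.sin(th)/np.maximum(th,1e-6),1)
    dc=np.stack([a*sc,-b*sc,-np.cos(th)],-1)
    W=np.eye(4); W[:3,:3]=R.from_euler("xyz",s["tool_rot"],degrees=True).as_matrix(); W[:3,3]=s["ee_pos"]
    T=W@c["tool_from_camera"]; o=T[:3,3]; d=dc@T[:3,:3].T
    P=o+d*(c["z_map"]/np.maximum(np.cos(th),.05))[...,None]
    return c,P,o,d
def inlid(p,c,yaw):
    t=np.radians(yaw); q=p-np.asarray(c); return np.stack([q[...,0]*np.cos(t)+q[...,1]*np.sin(t),-q[...,0]*np.sin(t)+q[...,1]*np.cos(t)],-1)
E
python3 - <<'E'
from bench import monitor,cams; import pickle; from h import *
c,P,o,d=wrist(cams,monitor); pickle.dump((c,P,o,d),open("pics/w1.pkl","wb")); cv2.imwrite("pics/w1.png",c["frame"][:,:,::-1])
hsv=cv2.cvtColor(c["frame"],cv2.COLOR_RGB2HSV); H,S,V=[hsv[...,i].astype(int) for i in range(3)]
blue=(H>100)&(H<125)&(S>180)&(V>60)&(P[...,2]<.03)
print(c["intrinsics"].tolist(),o.round(3),blue.sum(),np.percentile(P[blue][:,2],[5,50,95]))
bt=blue&(P[...,2]>.012); print("lid",rect(plane(o,d,.016)[bt]),rect(P[bt][:,:2]))
hm=(P[...,2]>.047)&(P[...,2]<.057)&(np.hypot(P[...,0]-.554,P[...,1]+.193)<.05); print("handle",hm.sum(),rect(plane(o,d,.052)[hm]),rect(P[hm][:,:2]))
E
```

```text
[[325.19226210127806, 0.0, 274.2136048979792], [0.0, 325.19226210127806, 208.54869173378955], [0.0, 0.0, 1.0]] [ 0.543 -0.116  0.325] 22260 [0.01573421 0.0168989  0.01808377]
lid (array([ 0.5554, -0.1918]), 0.1575, 0.1975, 7.71) (array([ 0.5554, -0.1919]), 0.1577, 0.1973, 7.55)
handle 1216 (array([ 0.5555, -0.1915]), 0.0135, 0.069, 7.38) (array([ 0.5555, -0.1918]), 0.0136, 0.0694, 7.45)
```

View pics/w1.png

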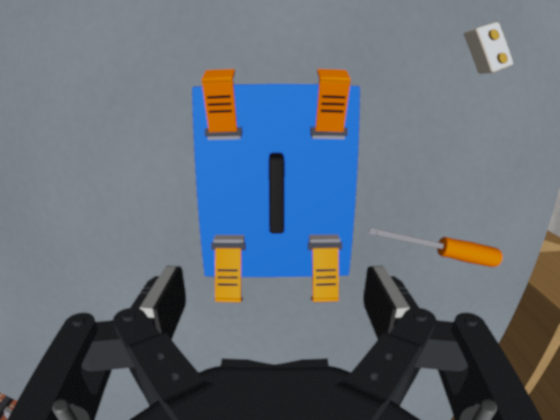

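Request:
step_arm(
  rows=[
    [[0.24,0.16,1.5,0,0,0,-1],[0,0,2,0,0,0,-1],[0,0,2,0,0,0,-1],[0,0,2,0,0,0,-1],[0,0,2,0,0,0,-1],[0,0,2,0,0,0,-1],[0,0,1.5,0,0,0,-1],[0,0,1,0,0,0,-1],[0,0,0.8,0,0,0,-1],[0,0,0.5,0,0,0,-1],[0,0,0,0,0,0,-1],[0,0,0,0,0,0,-1]],
  ],
)

```text
time: 4.05
ee_pos: [0.5556, -0.1922, 0.0537]
tool_rot: [180.0, 0.0, 97.6]
wrist_force: [-0.1, -0.0, -0.2]
opening: 0.999
gripper_force: 0.0
```

```bash
python3 - <<'E'
import pickle; from h import *
c,P,o,d=pickle.load(open("pics/w1.pkl","rb")); hsv=cv2.cvtColor(c["frame"],cv2.COLOR_RGB2HSV); H,S,V=[hsv[...,i].astype(int) for i in range(3)]
L=inlid(P[...,:2],(.5554,-.1918),7.5); z=P[...,2]-.0165
org=(H>4)&(H<25)&(S>150)&(V>100)&(z>.003)&(abs(L[...,0])<.09)&(abs(L[...,1])<.14)
for sx,sy in((1,1),(-1,1),(-1,-1),(1,-1)):
    m=org&(L[...,0]*sx>0)&(L[...,1]*sy>0); y=L[m][:,1]*sy; x=L[m][:,0]
    A=np.polyfit(y,z[m],1)
    post=(~org)&(z>.006)&(abs(L[...,0]-x.mean())<.02)&(L[...,1]*sy>.03)&(L[...,1]*sy<y.min()+.01)&(np.sign(L[...,0])==sx)
    pt=L[post][:,1]*sy
    print(sx,sy,m.sum(),"x",np.percentile(x,[2,50,98]).round(4),"y",np.percentile(y,[1,99]).round(4),"z",np.percentile(z[m],[1,50,99]).round(4),"slope",np.arctan(A[0]).round(3),"post y",np.percentile(pt,[2,50,98]).round(4) if len(pt) else "", "z",z[post].max() if len(pt) else "")
E
```

```text
1 1 1665 x [0.0357 0.0473 0.0592] y [0.0563 0.1101] z [0.0161 0.0313 0.0423] slope 0.402 post y [0.049  0.0533 0.0636] z 0.022829840985733166
-1 1 1726 x [-0.0595 -0.0475 -0.0356] y [0.0563 0.1099] z [0.0172 0.0323 0.3081] slope 0.253 post y [0.0485 0.0532 0.0642] z 0.023969339461811526
-1 -1 1278 x [-0.0593 -0.0473 -0.0362] y [0.057  0.1023] z [0.0189 0.032  0.0446] slope 0.495 post y [0.0491 0.0527 0.062 ] z 0.024346193806112817
1 -1 1230 x [0.0359 0.0476 0.0595] y [0.0569 0.1033] z [0.0195 0.0319 0.0432] slope 0.454 post y [0.049  0.0526 0.0632] z 0.025189103529297943
```

Request:
step_arm(
  rows=[
    [[0,0,0.1,0,0,0,0],[0,0,0,0,0,0,0.5],[0,0,0,0,0,0,1],[0,0,0,0,0,0,1],[0,0,0,0,0,0,1],[0,0,0,0,0,0,1],[0,0,0,0,0,0,1],[0,0,0,0,0,0,1],[0,0,0,0,0,0,1],[0,0,0,0,0,0,1]],
  ],
)

```text
time: 5.05
ee_pos: [0.5554, -0.1921, 0.0525]
tool_rot: [180.0, 0.0, 97.6]
wrist_force: [-0.2, 1.1, 5.1]
opening: 0.153
gripper_force: 60.4
```

Request:
step_arm(
  rows=[
    [[0,0,-0.3,0,0,0,1],[0,0,-0.5,0,0,0,1],[0,0,-1,0,0,0,1],[0,0,-1.5,0,0,0,1],[0,0,-2,0,0,0,1],[0,0,-2,0,0,0,1],[0,0,-2,0,0,0,1],[0,0,-2,0,0,0,1],[0,0,-2,0,0,0,1],[0,0,-1.5,0,0,0,1],[0,0,-1,0,0,0,1],[0,0,-0.5,0,0,0,1],[0,0,0,0,0,0,1],[0,0,0,0,0,0,1]],
  ],
)

```text
time: 6.45
ee_pos: [0.555, -0.1919, 0.2145]
tool_rot: [-179.9, -0.0, 97.6]
wrist_force: [-0.1, -0.1, -7.0]
opening: 0.151
gripper_force: 59.0
```

```bash
cat > lid.py <<'E'
from bench import monitor,cams; from h import *
s=monitor.get_state(); zt=s["ee_pos"][2]-.0365   # plate top expected
c,P,o,d=wrist(cams,monitor)
hsv=cv2.cvtColor(c["frame"],cv2.COLOR_RGB2HSV); H,S,V=[hsv[...,i].astype(int) for i in range(3)]
blue=(H>100)&(H<125)&(S>180)&(V>60)&(abs(P[...,2]-zt)<.02)
p=P[blue]; A=np.c_[p[:,:2]-s["ee_pos"][:2],np.ones(len(p))]; k=np.linalg.lstsq(A,p[:,2],rcond=None)[0]
print("TCP",s["ee_pos"].round(4),s["tool_rot"].round(2),"F",s["wrist_force"].round(1),"M",s["ft_torque"].round(2))
print("plate z",np.median(p[:,2]).round(4),"expected",zt.round(4),"tilt deg x,y",np.degrees(k[:2]).round(2))
print("lid",rect(plane(o,d,np.median(p[:,2]))[blue]),rect(p[:,:2]))
cv2.imwrite("pics/w_last.png",c["frame"][:,:,::-1])
E
python3 lid.py
```

```text
TCP [ 0.555  -0.1919  0.2145] [-1.7994e+02 -4.0000e-02  9.7620e+01] F [-0.1 -0.1 -7. ] M [ 0.   -0.01 -0.03]
plate z 0.1789 expected 0.178 tilt deg x,y [0.01 0.06]
lid (array([ 0.5533, -0.1802]), 0.1575, 0.1747, 7.59) (array([ 0.5533, -0.1805]), 0.1584, 0.1757, 7.63)
```

Request:
step_arm(
  rows=[
    [[0.5,0.1,-0.7,0,0,0,1],[1,0.2,-1.3,0,0,0,1],[1,0.2,-1.3,0,0,0,1],[1,0.2,-1.3,0,0,0.01,1],[1,0.2,-1.3,0,0,0.01,1],[1,0.2,-1.3,0,0,0,1],[1,0.2,-1.3,0,0,0,1],[1,0.2,-1.3,0,0,0,1],[1,0.2,-1.3,0,0,0,1],[1,0.2,-1.3,0,0,0,1],[0.7,0.2,-0.7,0,0,0,1],[0.3,0.1,-0.3,0,0,0,1],[0,0,0,0,0,0,1],[0,0,0,0,0,0,1],[0,0,0,0,0,0,1]],
  ],
)

```text
time: 8.0
ee_pos: [0.5643, -0.0855, 0.3486]
tool_rot: [-179.9, -0.0, 96.4]
wrist_force: [0.5, -0.1, -6.4]
opening: 0.148
gripper_force: 59.0
```

```bash
cat >> lid.py <<'E'
# box rim, as far as the view goes
rim=(abs(P[...,2]-.075)<.006)&(np.hypot(P[...,0]-.5615,P[...,1]-.164)<.14)&(S<110)
L=inlid(plane(o,d,.075),(.5615,.164),6.5); x,y=L[...,0],L[...,1]
print("rim px",rim.sum(),"z",np.median(P[rim][:,2]) if rim.any() else "", "y seen", y[rim].min().round(3),y[rim].max().round(3))
def edge(sel,coord,along,fn):
    b=np.round(along[sel]/.004); pts=[(k*.004,fn(coord[sel][b==k])) for k in np.unique(b) if (b==k).sum()>3]
    p=np.array(pts); f=np.polyfit(p[:,0],p[:,1],1); r=p[:,1]-np.polyval(f,p[:,0]); g=abs(r)<.002; f=np.polyfit(p[g,0],p[g,1],1); return f,g.sum(),len(g)
for nm,sel,co,al,fn in (("x+ out",rim&(x>.06),x,y,np.max),("x+ in",rim&(x>.06)&(y>-.08),x,y,np.min),("x- out",rim&(x<-.06),x,y,np.min),("x- in",rim&(x<-.06)&(y>-.08),x,y,np.max),("y- out",rim&(y<-.08)&(abs(x)<.07),y,x,np.min),("y- in",rim&(y<-.08)&(abs(x)<.06),y,x,np.max)):
    try: f,g,n=edge(sel,co,al,fn); print(nm,"offset mm",(f[1]*1e3).round(2),"slope deg",np.degrees(f[0]).round(2),g,n)
    except Exception as e: print(nm,e)
E
python3 lid.py
```

```text
TCP [ 0.5643 -0.0855  0.3486] [-1.7994e+02 -2.0000e-02  9.6450e+01] F [ 0.5 -0.1 -6.4] M [0.02 0.01 0.05]
plate z 0.313 expected 0.3121 tilt deg x,y [0.02 0.03]
lid (array([ 0.5628, -0.0738]), 0.1575, 0.1747, 6.41) (array([ 0.5629, -0.0741]), 0.1584, 0.1758, 6.52)
rim px 2516 z 0.07590694264574799 y seen -0.1 -0.028
x+ out offset mm 81.14 slope deg 0.08 19 19
x+ in offset mm 65.86 slope deg -1.39 14 14
x- out offset mm -78.15 slope deg 0.26 18 18
x- in offset mm -66.0 slope deg -0.27 13 13
y- out offset mm -99.89 slope deg -0.02 35 35
y- in offset mm -86.36 slope deg -0.27 31 31
```

View pics/w_last.png

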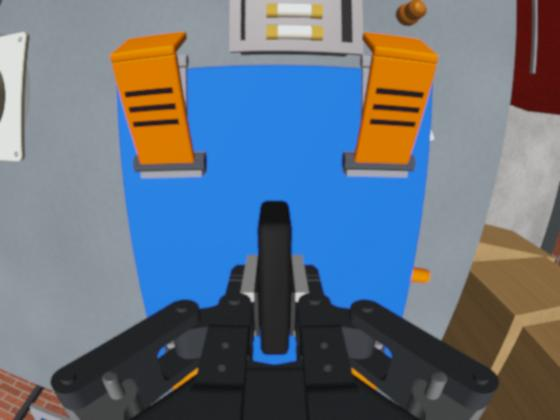

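Request:
step_arm(
  rows=[
    [[0.8,0.09,0.5,0,0,0,1],[1.7,0.18,1.2,0,0,0,1],[2,0.22,1.5,0,0,0,1],[2,0.22,1.5,0,0,0,1],[2,0.22,1.5,0,0,0,1],[2,0.22,1.5,0,0,0,1],[2,0.22,1.5,0,0,0,1],[2,0.22,1.5,0,0,0,1],[2,0.22,1.5,0,0,0,1],[2,0.22,1.5,0,0,0,1],[2,0.22,1.5,0,0,0,1],[1.8,0.18,1.5,0,0,0,1],[1.5,0.15,1,0,0,0,1],[0.8,0.09,0.6,0,0,0,1],[0.23,0.02,0.4,0,0,0,1],[0,0,0,0,0,0,1],[0,0,0,0,0,0,1],[0,0,0,0,0,0,1]],
  ],
)

```text
time: 9.85
ee_pos: [0.5636, 0.164, 0.1629]
tool_rot: [179.9, 0.0, 96.4]
wrist_force: [-0.4, -0.1, -6.3]
opening: 0.153
gripper_force: 58.8
```

```bash
python3 lid.py | head -3; python3 - <<'E'
from bench import monitor; print(monitor.get_state()["ee_pos"].round(4))
E
```

```text
TCP [0.5636 0.164  0.1629] [1.7994e+02 1.0000e-02 9.6420e+01] F [-0.4 -0.1 -6.3] M [ 0.07 -0.02 -0.04]
plate z 0.1272 expected 0.1264 tilt deg x,y [0.14 0.02]
lid (array([0.5623, 0.1756]), 0.1574, 0.175, 6.41) (array([0.5621, 0.1755]), 0.1586, 0.1756, 6.3)
[0.5636 0.164  0.1629]Traceback (most recent call last):
  File "lid.py", line 14, in <module>
    print("rim px",rim.sum(),"z",np.median(P[rim][:,2]) if rim.any() else "", "y seen", y[rim].min().round(3),y[rim].max().round(3))
                                                                                        ~~~~~~~~~~^^
    return umr_minimum(a, axis, None, out, keepdims, initial, where)
ValueError: zero-size array to reduction operation minimum which has no identity
```

Request:
step_arm(
  rows=[
    [[0.03,-0.05,0.3,0,0,0,1],[0,0,0.5,0,0,0,1],[0,0,0.5,0,0,0,1],[0,0,0.5,0,0,0,1],[0,0,0.5,0,0,0,1],[0,0,0.4,0,0,0,1],[0,0,0.3,0,0,0,1],[0,0,0.3,0,0,0,1],[0,0,0.2,0,0,0,1],[0,0,0.2,0,0,0,1],[0,0,0,0,0,0,1],[0,0,0,0,0,0,1]],
  ],
)

```text
time: 11.1
ee_pos: [0.5628, 0.1648, 0.1254]
tool_rot: [180.0, -0.0, 96.5]
wrist_force: [0.0, 0.5, -6.7]
opening: 0.153
gripper_force: 59.0
```

Entered 2 mm with no contact; continue slowly.

Request:
step_arm(
  rows=[
    [[0,0,0.1,0,0,0,1],[0,0,0.1,0,0,0,1],[0,0,0.1,0,0,0,1],[0,0,0.1,0,0,0,1],[0,0,0,0,0,0,1]],
  ],
)

```text
time: 11.6
ee_pos: [0.5626, 0.1648, 0.1211]
tool_rot: [-180.0, 0.0, 96.5]
wrist_force: [0.1, 0.9, -6.1]
opening: 0.153
gripper_force: 59.0
```

Request:
step_arm(
  rows=[
    [[0,0,0.1,0,0,0,1],[0,0,0.1,0,0,0,1],[0,0,0.05,0,0,0,1],[0,0,0,0,0,0,1]],
  ],
)

```text
time: 12.0
ee_pos: [0.5627, 0.1648, 0.1187]
tool_rot: [-180.0, -0.0, 96.5]
wrist_force: [0.5, 0.3, -6.0]
opening: 0.149
gripper_force: 59.0
```

Request:
step_arm(
  rows=[
    [[0,0,0.05,0,0,0,1],[0,0,0.05,0,0,0,1],[0,0,0.05,0,0,0,1],[0,0,0,0,0,0,1]],
  ],
)

```text
time: 12.4
ee_pos: [0.5627, 0.1648, 0.1176]
tool_rot: [180.0, 0.0, 96.5]
wrist_force: [-0.8, -0.6, -1.8]
opening: 0.153
gripper_force: 59.3
```

Request:
step_arm(
  rows=[
    [[0,0,0.05,0,0,0,1],[0,0,0.05,0,0,0,1],[0,0,0,0,0,0,1]],
  ],
)

```text
time: 12.7
ee_pos: [0.5628, 0.1648, 0.1175]
tool_rot: [179.9, 0.0, 96.5]
wrist_force: [-5.5, -1.0, 7.1]
opening: 0.153
gripper_force: 61.0
```

```bash
python3 lid.py 2>/dev/null| head -3
```

```text
TCP [0.5628 0.1648 0.1175] [179.93   0.    96.48] F [-5.5 -1.   7.1] M [-0.18  1.07 -0.03]
plate z 0.0819 expected 0.081 tilt deg x,y [0.09 0.01]
lid (array([0.5614, 0.1764]), 0.1575, 0.175, 6.48) (array([0.5612, 0.1764]), 0.1586, 0.1753, 6.44)
```

Request:
step_arm(
  rows=[
    [[0,0,-0.05,0,0,0,0.7],[0,0,0,0,0,0,0.4],[0,0,0,0,0,0,0],[0,0,0,0,0,0,0],[0,0,-0.5,0,0,0,0],[0,0,-1,0,0,0,0],[0,0,-2,0,0,0,0],[0,0,-2,0,0,0,1],[0,0,-2,0,0,0,1],[0,0,-2,0,0,0,1],[0,0,-1,0,0,0,1],[0,0,0,0,0,0,1],[0,0,0,0,0,0,1],[0,0,0,0,0,0,1]],
  ],
)

```text
time: 14.15
ee_pos: [0.5623, 0.1648, 0.2207]
tool_rot: [-179.9, 0.0, 96.5]
wrist_force: [-0.3, 0.6, -0.4]
opening: -0.0
gripper_force: 0.0
```

```bash
cat > clips.py <<'E'
from bench import monitor,cams; from h import *
s=monitor.get_state(); print(s["ee_pos"].round(4),s["tool_rot"].round(2),s["wrist_force"].round(2))
c,P,o,d=wrist(cams,monitor); cv2.imwrite("pics/w_last.png",c["frame"][:,:,::-1]); t=cams.capture("top")
Pt,ot,dt=world(t); hs=cv2.cvtColor(t["frame"],cv2.COLOR_RGB2HSV).astype(int); b=(hs[...,0]>100)&(hs[...,0]<125)&(hs[...,1]>180)&(hs[...,2]>60)&(np.hypot(Pt[...,0]-.56,Pt[...,1]-.164)<.16)
print("top: plate z",np.median(Pt[b][:,2]).round(4),rect(plane(ot,dt,.081)[b]) if b.any() else "")
hsv=cv2.cvtColor(c["frame"],cv2.COLOR_RGB2HSV); H,S,V=[hsv[...,i].astype(int) for i in range(3)]
blue=(H>100)&(H<125)&(S>180)&(V>60)&(abs(P[...,2]-.081)<.02); p=P[blue]
k=np.linalg.lstsq(np.c_[p[:,:2]-p[:,:2].mean(0),np.ones(len(p))],p[:,2],rcond=None)[0]; print("wrist: z",np.median(p[:,2]).round(4),"tilt",np.degrees(k[:2]).round(2),rect(plane(o,d,.081)[blue]))
L=inlid(P[...,:2],(.5628,.1650),6.5); z=P[...,2]-.081
org=(H>4)&(H<25)&(S>150)&(V>100)&(z>.003)&(z<.06)&(abs(L[...,0])<.09)&(abs(L[...,1])<.14)
for i,(sx,sy) in enumerate(((1,1),(-1,1),(-1,-1),(1,-1))):
    m=org&(L[...,0]*sx>0)&(L[...,1]*sy>0); 
    if m.sum()<50: continue
    y=L[m][:,1]*sy; x=L[m][:,0]; A=np.polyfit(y,z[m],1)
    print("clip",i+1,m.sum(),"x",np.percentile(x,[2,98]).mean().round(4),"y",np.percentile(y,[2,98]).round(4),"z",np.percentile(z[m],[2,98]).round(4),"slope",np.arctan(A[0]).round(3))
E
python3 clips.py
```

```text
[0.5623 0.1648 0.2207] [-179.91    0.     96.47] [-0.3   0.62 -0.35]
top: plate z 0.081 (array([0.5712, 0.0673]), 0.0055, 0.1564, -83.13)
wrist: z 0.0819 tilt [0.1  0.02] (array([0.5628, 0.1651]), 0.1578, 0.1977, 6.45)
clip 1 2444 x 0.0475 y [0.0572 0.1096] z [0.0171 0.0422] slope 0.398
clip 2 2448 x -0.0476 y [0.0572 0.1096] z [0.0184 0.043 ] slope 0.395
clip 3 812 x -0.0479 y [0.0566 0.0795] z [0.0195 0.0329] slope 0.496
clip 4 794 x 0.0476 y [0.0569 0.0804] z [0.0203 0.0322] slope 0.455
```

Request:
step_arm(
  rows=[
    [[1,0.6,0,0,0,0,1],[1.5,0.9,0.5,0,0,0,1],[1.5,0.9,0.5,0,0,0,1],[1.5,0.9,1,0,0,0,1],[1.5,0.8,1,0,0,0,1],[1,0.5,1,0,0,0,1],[0.53,0.2,1,0,0,0,1],[0,0,1,0,0,0,1],[0,0,1,0,0,0,1],[0,0,0,0,0,0,1],[0,0,0,0,0,0,1]],
  ],
)

```text
time: 15.35
ee_pos: [0.6007, 0.2544, 0.152]
tool_rot: [180.0, 0.0, 96.4]
wrist_force: [-0.4, -0.3, -0.3]
opening: -0.0
gripper_force: 0.0
```

Request:
step_arm(
  rows=[
    [[0,0,0.5,0,0,0,1],[0,0,0.4,0,0,0,1],[0,0,0.3,0,0,0,1],[0,0,0.3,0,0,0,1],[0,0,0.2,0,0,0,1],[0,0,0.1,0,0,0,1],[0,0,0,0,0,0,1]],
  ],
)

```text
time: 16.05
ee_pos: [0.6007, 0.255, 0.1336]
tool_rot: [-180.0, 0.0, 96.5]
wrist_force: [0.2, 0.5, 0.2]
opening: -0.003
gripper_force: 0.0
```

Request:
step_arm(
  rows=[
    [[0,0,0.1,0,0,0,1],[0,0,0.1,0,0,0,1],[0,0,0.05,0,0,0,1],[0,0,0.05,0,0,0,1],[0,0,0,0,0,0,1]],
  ],
)

```text
time: 16.55
ee_pos: [0.6008, 0.255, 0.1307]
tool_rot: [180.0, 0.0, 96.5]
wrist_force: [0.4, 1.3, 1.2]
opening: -0.001
gripper_force: 0.1
```

Request:
step_arm(
  rows=[
    [[0,0,0.05,0,0,0,1],[0,0,0.05,0,0,0,1],[0,0,0,0,0,0,1]],
  ],
)

```text
time: 16.85
ee_pos: [0.6008, 0.255, 0.1297]
tool_rot: [-180.0, 0.0, 96.5]
wrist_force: [0.3, -0.0, 0.1]
opening: -0.004
gripper_force: 0.2
```

Request:
step_arm(
  rows=[
    [[0,0,0.05,0,0,0,1],[0,0,0.05,0,0,0,1],[0,0,0,0,0,0,1]],
  ],
)

```text
time: 17.15
ee_pos: [0.6007, 0.2549, 0.1287]
tool_rot: [-180.0, 0.0, 96.5]
wrist_force: [0.4, -0.3, 0.7]
opening: -0.002
gripper_force: 0.2
```

Request:
step_arm(
  rows=[
    [[0,0,0.05,0,0,0,1],[0,0,0.05,0,0,0,1],[0,0,0,0,0,0,1]],
  ],
)

```text
time: 17.45
ee_pos: [0.6008, 0.2549, 0.1277]
tool_rot: [-180.0, 0.0, 96.5]
wrist_force: [0.1, -0.0, 0.2]
opening: -0.003
gripper_force: 0.1
```

Request:
step_arm(
  rows=[
    [[0,0,0.05,0,0,0,1],[0,0,0.05,0,0,0,1],[0,0,0,0,0,0,1]],
  ],
)

```text
time: 17.75
ee_pos: [0.6008, 0.2549, 0.1267]
tool_rot: [-180.0, 0.0, 96.5]
wrist_force: [-0.3, -0.5, 0.1]
opening: -0.002
gripper_force: 0.1
```

Request:
step_arm(
  rows=[
    [[0,0,0.05,0,0,0,1],[0,0,0.05,0,0,0,1],[0,0,0,0,0,0,1]],
  ],
)

```text
time: 18.05
ee_pos: [0.6008, 0.2551, 0.1259]
tool_rot: [180.0, -0.0, 96.5]
wrist_force: [-0.9, 1.6, 2.0]
opening: -0.002
gripper_force: 0.8
```

Request:
step_arm(
  rows=[
    [[0,0,0.05,0,0,0,1],[0,0,0.05,0,0,0,1],[0,0,0,0,0,0,1]],
  ],
)

```text
time: 18.35
ee_pos: [0.6008, 0.2552, 0.1253]
tool_rot: [180.0, -0.0, 96.5]
wrist_force: [-1.4, 1.8, 5.4]
opening: 0.002
gripper_force: 2.5
```

Request:
step_arm(
  rows=[
    [[0,0,0.05,0,0,0,1],[0,0,0.05,0,0,0,1],[0,0,0,0,0,0,1]],
  ],
)

```text
time: 18.65
ee_pos: [0.6008, 0.255, 0.1236]
tool_rot: [-180.0, 0.0, 96.5]
wrist_force: [0.2, 1.5, 0.1]
opening: 0.002
gripper_force: 0.5
```

Request:
step_arm(
  rows=[
    [[0,0,0.05,0,0,0,1],[0,0,0,0,0,0,1]],
  ],
)

```text
time: 18.85
ee_pos: [0.6008, 0.255, 0.1233]
tool_rot: [180.0, -0.0, 96.5]
wrist_force: [-0.1, 0.4, 2.4]
opening: 0.0
gripper_force: 1.1
```

Request:
step_arm(
  rows=[
    [[0,0,0.05,0,0,0,1],[0,0,0,0,0,0,1]],
  ],
)

```text
time: 19.05
ee_pos: [0.6008, 0.255, 0.123]
tool_rot: [180.0, -0.0, 96.5]
wrist_force: [0.1, 1.2, 5.0]
opening: 0.002
gripper_force: 2.1
```

Request:
step_arm(
  rows=[
    [[0,0,0.05,0,0,0,1],[0,0,0,0,0,0,1]],
  ],
)

```text
time: 19.25
ee_pos: [0.6009, 0.2551, 0.1227]
tool_rot: [180.0, -0.0, 96.5]
wrist_force: [-1.3, 0.8, 6.9]
opening: 0.002
gripper_force: 3.1
```

Request:
step_arm(
  rows=[
    [[0,0,0.05,0,0,0,1],[0,0,0,0,0,0,1]],
  ],
)

```text
time: 19.45
ee_pos: [0.6007, 0.2548, 0.1216]
tool_rot: [-180.0, 0.0, 96.5]
wrist_force: [-0.6, -0.6, -0.5]
opening: 0.002
gripper_force: 0.0
```

Request:
step_arm(
  rows=[
    [[0,0,0.05,0,0,0,1],[0,0,0,0,0,0,1]],
  ],
)

```text
time: 19.65
ee_pos: [0.6006, 0.2547, 0.121]
tool_rot: [-180.0, 0.0, 96.5]
wrist_force: [-0.6, 0.0, 1.2]
opening: -0.004
gripper_force: 0.5
```

Request:
step_arm(
  rows=[
    [[0,0,0.05,0,0,0,1],[0,0,0,0,0,0,1]],
  ],
)

```text
time: 19.85
ee_pos: [0.6008, 0.2548, 0.121]
tool_rot: [180.0, 0.0, 96.5]
wrist_force: [-1.0, -0.7, 4.5]
opening: -0.001
gripper_force: 2.0
```

Request:
step_arm(
  rows=[
    [[0,0,0.05,0,0,0,1],[0,0,0,0,0,0,1]],
  ],
)

```text
time: 20.05
ee_pos: [0.6008, 0.2548, 0.1209]
tool_rot: [180.0, 0.0, 96.5]
wrist_force: [-2.7, -2.0, 7.2]
opening: 0.001
gripper_force: 3.6
```

Request:
step_arm(
  rows=[
    [[0,0,0.05,0,0,0,1],[0,0,0,0,0,0,1]],
  ],
)

```text
time: 20.25
ee_pos: [0.6008, 0.2549, 0.1207]
tool_rot: [179.9, 0.0, 96.5]
wrist_force: [-3.9, -1.2, 9.9]
opening: 0.002
gripper_force: 5.0
```

Request:
step_arm(
  rows=[
    [[0,0,0.05,0,0,0,1],[0,0,0,0,0,0,1]],
  ],
)

```text
time: 20.45
ee_pos: [0.6008, 0.2549, 0.1207]
tool_rot: [179.9, 0.0, 96.5]
wrist_force: [-3.9, -1.9, 12.2]
opening: 0.0
gripper_force: 6.3
```

Request:
step_arm(
  rows=[
    [[0,0,-0.3,0,0,0,1],[0,0,-1.2,0,0,0,1],[0,0,-2,0,0,0,1],[0,0,-2,0,0,0,1],[-1.5,-0.9,-2,0,0,0,1],[-2,-1.2,-1.5,0,0,0,1],[-2,-1.2,-1,0,0,0,1],[-2,-1,0,0,0,0,1],[-1.03,-0.5,0,0,0,0,1],[0,0,0,0,0,0,1],[0,0,0,0,0,0,1]],
  ],
)

```text
time: 21.55
ee_pos: [0.563, 0.1651, 0.2193]
tool_rot: [180.0, -0.0, 96.4]
wrist_force: [0.3, -0.5, 1.0]
opening: -0.002
gripper_force: 0.0
```

```bash
python3 clips.py
```

```text
[0.563  0.1651 0.2193] [ 1.800e+02 -2.000e-02  9.645e+01] [ 0.3  -0.5   0.95]
top: plate z 0.0812 (array([0.5711, 0.068 ]), 0.007, 0.1564, -83.16)
wrist: z 0.0819 tilt [0.09 0.03] (array([0.5627, 0.1666]), 0.1578, 0.1946, 6.44)
clip 1 2199 x 0.0477 y [0.059  0.1095] z [0.0144 0.0176] slope -0.005
clip 2 2492 x -0.0475 y [0.0573 0.1097] z [0.0184 0.0431] slope 0.394
clip 3 788 x -0.0477 y [0.0565 0.0793] z [0.0196 0.0324] slope 0.496
clip 4 779 x 0.0474 y [0.0568 0.0798] z [0.0203 0.032 ] slope 0.459
```

View pics/w_last.png

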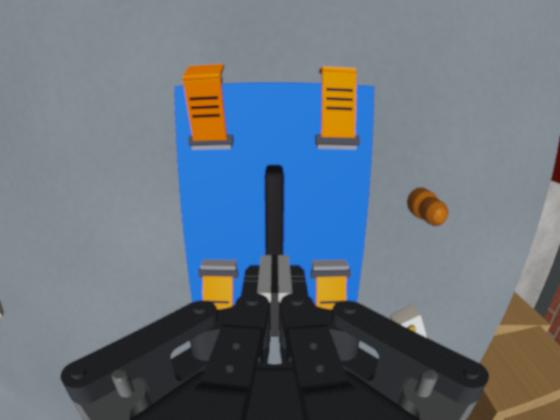

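Request:
step_arm(
  rows=[
    [[-1.5,-0.9,0,0,0,0,1],[-2,-1.1,0.5,0,0,0,1],[-2,-1.1,1,0,0,0,1],[-2,-1.1,1.5,0,0,0,1],[-1,-0.57,1.5,0,0,0,1],[0,0,1.5,0,0,0,1],[0,0,1,0,0,0,1],[0,0,0.5,0,0,0,1],[0,0,0.4,0,0,0,1],[0,0,0.3,0,0,0,1],[0,0,0.2,0,0,0,1],[0,0,0,0,0,0,1],[0,0,0,0,0,0,1]],
  ],
)

```text
time: 22.95
ee_pos: [0.525, 0.0751, 0.1354]
tool_rot: [180.0, -0.0, 96.5]
wrist_force: [-1.2, -0.4, -0.3]
opening: -0.002
gripper_force: 0.0
```

Request:
step_arm(
  rows=[
    [[0,0,0.1,0,0,0,1],[0,0,0.1,0,0,0,1],[0,0,0.1,0,0,0,1],[0,0,0.05,0,0,0,1],[0,0,0,0,0,0,1]],
  ],
)

```text
time: 23.45
ee_pos: [0.5249, 0.075, 0.1317]
tool_rot: [-180.0, -0.0, 96.5]
wrist_force: [-1.2, 0.2, 0.6]
opening: 0.002
gripper_force: 0.1
```

Request:
step_arm(
  rows=[
    [[0,0,0.05,0,0,0,1],[0,0,0.05,0,0,0,1],[0,0,0.05,0,0,0,1],[0,0,0.05,0,0,0,1],[0,0,0,0,0,0,1]],
  ],
)

```text
time: 23.95
ee_pos: [0.5249, 0.075, 0.1297]
tool_rot: [-180.0, -0.0, 96.5]
wrist_force: [0.8, -0.5, 1.1]
opening: -0.003
gripper_force: 0.1
```

Request:
step_arm(
  rows=[
    [[0,0,0.05,0,0,0,1],[0,0,0.05,0,0,0,1],[0,0,0,0,0,0,1]],
  ],
)

```text
time: 24.25
ee_pos: [0.5249, 0.0749, 0.1288]
tool_rot: [180.0, 0.0, 96.5]
wrist_force: [-0.0, -0.9, 2.1]
opening: 0.001
gripper_force: 1.0
```

Request:
step_arm(
  rows=[
    [[0,0,0.05,0,0,0,1],[0,0,0.05,0,0,0,1],[0,0,0,0,0,0,1]],
  ],
)

```text
time: 24.55
ee_pos: [0.525, 0.0748, 0.128]
tool_rot: [180.0, 0.0, 96.5]
wrist_force: [0.3, -1.9, 4.1]
opening: 0.0
gripper_force: 2.2
```

Request:
step_arm(
  rows=[
    [[0,0,0.05,0,0,0,1],[0,0,0.05,0,0,0,1],[0,0,0,0,0,0,1]],
  ],
)

```text
time: 24.85
ee_pos: [0.5248, 0.0751, 0.1268]
tool_rot: [180.0, -0.0, 96.5]
wrist_force: [-0.3, 1.3, 0.2]
opening: 0.003
gripper_force: 0.0
```

Request:
step_arm(
  rows=[
    [[0,0,0.05,0,0,0,1],[0,0,0.05,0,0,0,1],[0,0,0,0,0,0,1]],
  ],
)

```text
time: 25.15
ee_pos: [0.5247, 0.0751, 0.1255]
tool_rot: [-180.0, -0.0, 96.5]
wrist_force: [-0.2, 0.2, 0.2]
opening: -0.003
gripper_force: 0.0
```

Request:
step_arm(
  rows=[
    [[0,0,0.05,0,0,0,1],[0,0,0.05,0,0,0,1],[0,0,0,0,0,0,1]],
  ],
)

```text
time: 25.45
ee_pos: [0.5248, 0.075, 0.1247]
tool_rot: [-180.0, -0.0, 96.5]
wrist_force: [-0.5, -0.0, 0.3]
opening: -0.003
gripper_force: 0.0
```

Request:
step_arm(
  rows=[
    [[0,0,0.05,0,0,0,1],[0,0,0.05,0,0,0,1],[0,0,0,0,0,0,1]],
  ],
)

```text
time: 25.75
ee_pos: [0.525, 0.075, 0.1242]
tool_rot: [180.0, 0.0, 96.5]
wrist_force: [-1.2, 0.1, 4.2]
opening: 0.002
gripper_force: 2.2
```

Request:
step_arm(
  rows=[
    [[0,0,0.05,0,0,0,1],[0,0,0.05,0,0,0,1],[0,0,0,0,0,0,1]],
  ],
)

```text
time: 26.05
ee_pos: [0.5251, 0.075, 0.124]
tool_rot: [179.9, 0.0, 96.5]
wrist_force: [-3.6, 0.0, 11.6]
opening: -0.004
gripper_force: 6.1
```

Request:
step_arm(
  rows=[
    [[0,0,-0.3,0,0,0,1],[0,0,-1.2,0,0,0,1],[0,0,-2,0,0,0,1],[0,0,-2,0,0,0,1],[1.5,0.9,-2,0,0,0,1],[2,1.2,-2,0,0,0,1],[2,1.2,-2,0,0,0,1],[2,0.97,-1,0,0,0,1],[1,0.5,0,0,0,0,1],[0,0,0,0,0,0,1],[0,0,0,0,0,0,1]],
  ],
)

```text
time: 27.15
ee_pos: [0.5622, 0.1644, 0.2469]
tool_rot: [-179.9, 0.0, 96.5]
wrist_force: [0.6, -0.6, 0.1]
opening: 0.002
gripper_force: 0.0
```

```bash
python3 clips.py
```

```text
[0.5622 0.1644 0.2469] [-1.799e+02  2.000e-02  9.649e+01] [ 0.57 -0.57  0.07]
top: plate z nan 
wrist: z 0.0819 tilt [0.09 0.03] (array([0.5628, 0.1652]), 0.1576, 0.1971, 6.44)
clip 1 1814 x 0.0476 y [0.0588 0.1097] z [0.0144 0.0177] slope -0.005
clip 2 2007 x -0.0476 y [0.0574 0.1098] z [0.0183 0.0429] slope 0.389
clip 3 1089 x -0.0479 y [0.0588 0.1084] z [0.0178 0.0205] slope -0.003
clip 4 1079 x 0.0478 y [0.057  0.0943] z [0.0205 0.039 ] slope 0.456
  return _methods._mean(a, axis=axis, dtype=dtype,
  ret = ret.dtype.type(ret / rcount)
```

Request:
step_arm(
  rows=[
    [[1.5,-0.9,0,0,0,0,1],[2,-1.1,1,0,0,0,1],[2,-1.1,2,0,0,0,1],[2,-1.1,2,0,0,0,1],[1.07,-0.5,2,0,0,0,1],[0,0,1.5,0,0,0,1],[0,0,1,0,0,0,1],[0,0,0.7,0,0,0,1],[0,0,0.5,0,0,0,1],[0,0,0.4,0,0,0,1],[0,0,0.2,0,0,0,1],[0,0,0.1,0,0,0,1],[0,0,0,0,0,0,1],[0,0,0,0,0,0,1]],
  ],
)

```text
time: 28.65
ee_pos: [0.5064, 0.2446, 0.1339]
tool_rot: [180.0, 0.0, 96.5]
wrist_force: [0.6, 0.0, -1.0]
opening: 0.002
gripper_force: 0.0
```

Request:
step_arm(
  rows=[
    [[0,0,0.1,0,0,0,1],[0,0,0.1,0,0,0,1],[0,0,0.1,0,0,0,1],[0,0,0.05,0,0,0,1],[0,0,0,0,0,0,1]],
  ],
)

```text
time: 29.15
ee_pos: [0.5063, 0.2446, 0.1302]
tool_rot: [-180.0, 0.0, 96.5]
wrist_force: [0.8, -0.5, 0.3]
opening: 0.001
gripper_force: 0.1
```

Request:
step_arm(
  rows=[
    [[0,0,0.05,0,0,0,1],[0,0,0.05,0,0,0,1],[0,0,0,0,0,0,1]],
  ],
)

```text
time: 29.45
ee_pos: [0.5063, 0.2447, 0.1292]
tool_rot: [-180.0, 0.0, 96.5]
wrist_force: [0.1, 0.3, -0.3]
opening: 0.0
gripper_force: 0.1
```

Request:
step_arm(
  rows=[
    [[0,0,0.05,0,0,0,1],[0,0,0.05,0,0,0,1],[0,0,0,0,0,0,1]],
  ],
)

```text
time: 29.75
ee_pos: [0.5063, 0.2447, 0.1282]
tool_rot: [-180.0, 0.0, 96.5]
wrist_force: [-0.3, -0.2, -0.1]
opening: 0.0
gripper_force: 0.1
```

Request:
step_arm(
  rows=[
    [[0,0,0.05,0,0,0,1],[0,0,0.05,0,0,0,1],[0,0,0,0,0,0,1]],
  ],
)

```text
time: 30.05
ee_pos: [0.5063, 0.2448, 0.1273]
tool_rot: [180.0, -0.0, 96.5]
wrist_force: [0.2, 0.7, 1.4]
opening: -0.005
gripper_force: 0.6
```

Request:
step_arm(
  rows=[
    [[0,0,0.05,0,0,0,1],[0,0,0.05,0,0,0,1],[0,0,0,0,0,0,1]],
  ],
)

```text
time: 30.35
ee_pos: [0.5064, 0.2446, 0.1262]
tool_rot: [180.0, 0.0, 96.5]
wrist_force: [-0.6, 2.0, 0.3]
opening: 0.001
gripper_force: 0.5
```

Request:
step_arm(
  rows=[
    [[0,0,0.05,0,0,0,1],[0,0,0.05,0,0,0,1],[0,0,0,0,0,0,1]],
  ],
)

```text
time: 30.65
ee_pos: [0.5064, 0.2448, 0.1255]
tool_rot: [180.0, -0.0, 96.5]
wrist_force: [-0.5, 1.2, 4.7]
opening: -0.003
gripper_force: 2.3
```

Request:
step_arm(
  rows=[
    [[0,0,0.05,0,0,0,1],[0,0,0.05,0,0,0,1],[0,0,0,0,0,0,1]],
  ],
)

```text
time: 30.95
ee_pos: [0.5065, 0.2449, 0.125]
tool_rot: [179.9, -0.0, 96.5]
wrist_force: [-1.7, 1.6, 9.2]
opening: 0.001
gripper_force: 4.3
```

Request:
step_arm(
  rows=[
    [[0,0,0.05,0,0,0,1],[0,0,0.05,0,0,0,1],[0,0,0,0,0,0,1]],
  ],
)

```text
time: 31.25
ee_pos: [0.5061, 0.2445, 0.1228]
tool_rot: [-180.0, 0.0, 96.5]
wrist_force: [-0.4, 0.2, 0.3]
opening: 0.001
gripper_force: 0.0
```

Request:
step_arm(
  rows=[
    [[0,0,0.05,0,0,0,1],[0,0,0.05,0,0,0,1],[0,0,0,0,0,0,1]],
  ],
)

```text
time: 31.55
ee_pos: [0.5063, 0.2446, 0.1222]
tool_rot: [-180.0, 0.0, 96.5]
wrist_force: [0.3, -0.5, 0.9]
opening: 0.001
gripper_force: 0.4
```

Request:
step_arm(
  rows=[
    [[0,0,0.05,0,0,0,1],[0,0,0.05,0,0,0,1],[0,0,0,0,0,0,1]],
  ],
)

```text
time: 31.85
ee_pos: [0.5064, 0.2446, 0.122]
tool_rot: [180.0, 0.0, 96.5]
wrist_force: [-2.3, -0.8, 7.2]
opening: 0.001
gripper_force: 3.8
```

Request:
step_arm(
  rows=[
    [[0,0,0.05,0,0,0,1],[0,0,0.03,0,0,0,1],[0,0,0,0,0,0,1]],
  ],
)

```text
time: 32.15
ee_pos: [0.5065, 0.2446, 0.1217]
tool_rot: [179.9, 0.0, 96.5]
wrist_force: [-3.8, -1.0, 14.1]
opening: 0.002
gripper_force: 6.6
```

Request:
step_arm(
  rows=[
    [[0,0,-0.3,0,0,0,1],[0,0,-1.2,0,0,0,1],[0,0,-2,0,0,0,1],[0,0,-2,0,0,0,1],[-1.5,0.9,-2,0,0,0,1],[-2,1.2,-2,0,0,0,1],[-2,1.2,-2,0,0,0,1],[-2,0.95,-1,0,0,0,1],[-1,0.5,0,0,0,0,1],[0,0,0,0,0,0,1],[0,0,0,0,0,0,1]],
  ],
)

```text
time: 33.25
ee_pos: [0.5625, 0.1658, 0.2447]
tool_rot: [-179.9, -0.0, 96.5]
wrist_force: [-0.1, -0.0, 0.0]
opening: -0.002
gripper_force: 0.0
```

```bash
python3 clips.py 2>/dev/null
```

```text
[0.5625 0.1658 0.2447] [-1.7991e+02 -2.0000e-02  9.6450e+01] [-0.13 -0.    0.03]
top: plate z 0.0806 (array([0.5721, 0.0669]), 0.0044, 0.1541, -83.16)
wrist: z 0.0819 tilt [0.09 0.01] (array([0.5629, 0.1648]), 0.1576, 0.1977, 6.45)
clip 1 1832 x 0.0476 y [0.0587 0.1095] z [0.0145 0.0175] slope -0.004
clip 2 1845 x -0.0476 y [0.059  0.1099] z [0.0154 0.0186] slope -0.008
clip 3 1030 x -0.0479 y [0.059  0.1054] z [0.0178 0.0205] slope -0.005
clip 4 1008 x 0.0476 y [0.0571 0.092 ] z [0.0206 0.038 ] slope 0.455
```

Request:
step_arm(
  rows=[
    [[-1.5,0.9,0,0,0,0,1],[-2,1.1,1,0,0,0,1],[-2,1.1,2,0,0,0,1],[-2,1.1,2,0,0,0,1],[-1.07,0.57,2,0,0,0,1],[0,0,1.5,0,0,0,1],[0,0,0.9,0,0,0,1],[0,0,0.5,0,0,0,1],[0,0,0.4,0,0,0,1],[0,0,0.3,0,0,0,1],[0,0,0.2,0,0,0,1],[0,0,0,0,0,0,1],[0,0,0,0,0,0,1]],
  ],
)

```text
time: 34.65
ee_pos: [0.6202, 0.0859, 0.1378]
tool_rot: [180.0, 0.0, 96.5]
wrist_force: [0.0, 0.3, 0.3]
opening: -0.001
gripper_force: 0.0
```

Request:
step_arm(
  rows=[
    [[0,0,0.1,0,0,0,1],[0,0,0.1,0,0,0,1],[0,0,0.1,0,0,0,1],[0,0,0.05,0,0,0,1],[0,0,0,0,0,0,1]],
  ],
)

```text
time: 35.15
ee_pos: [0.6201, 0.0858, 0.1339]
tool_rot: [-180.0, -0.0, 96.5]
wrist_force: [0.2, 0.0, 0.9]
opening: -0.001
gripper_force: 0.1
```

Request:
step_arm(
  rows=[
    [[0,0,0.05,0,0,0,1],[0,0,0.05,0,0,0,1],[0,0,0,0,0,0,1]],
  ],
)

```text
time: 35.45
ee_pos: [0.6201, 0.0858, 0.1329]
tool_rot: [-180.0, -0.0, 96.5]
wrist_force: [0.0, 0.0, 0.5]
opening: 0.005
gripper_force: 0.2
```

Request:
step_arm(
  rows=[
    [[0,0,0.05,0,0,0,1],[0,0,0.05,0,0,0,1],[0,0,0,0,0,0,1]],
  ],
)

```text
time: 35.75
ee_pos: [0.6201, 0.0858, 0.1319]
tool_rot: [-180.0, 0.0, 96.5]
wrist_force: [-0.4, -0.5, -0.2]
opening: 0.004
gripper_force: 0.2
```

Request:
step_arm(
  rows=[
    [[0,0,0.05,0,0,0,1],[0,0,0.05,0,0,0,1],[0,0,0.05,0,0,0,1],[0,0,0,0,0,0,1]],
  ],
)

```text
time: 36.15
ee_pos: [0.6202, 0.0858, 0.1304]
tool_rot: [-180.0, -0.0, 96.5]
wrist_force: [0.8, -0.5, 0.8]
opening: 0.006
gripper_force: 0.1
```

Request:
step_arm(
  rows=[
    [[0,0,0.05,0,0,0,1],[0,0,0.05,0,0,0,1],[0,0,0,0,0,0,1]],
  ],
)

```text
time: 36.45
ee_pos: [0.6202, 0.0857, 0.1296]
tool_rot: [180.0, 0.0, 96.5]
wrist_force: [-0.4, -0.5, 1.3]
opening: -0.002
gripper_force: 0.8
```

Request:
step_arm(
  rows=[
    [[0,0,0.05,0,0,0,1],[0,0,0.05,0,0,0,1],[0,0,0,0,0,0,1]],
  ],
)

```text
time: 36.75
ee_pos: [0.6203, 0.0856, 0.1288]
tool_rot: [180.0, 0.0, 96.5]
wrist_force: [-0.6, -2.3, 4.4]
opening: 0.001
gripper_force: 2.1
```

Request:
step_arm(
  rows=[
    [[0,0,0.05,0,0,0,1],[0,0,0.05,0,0,0,1],[0,0,0,0,0,0,1]],
  ],
)

```text
time: 37.05
ee_pos: [0.6201, 0.086, 0.1274]
tool_rot: [-180.0, -0.0, 96.5]
wrist_force: [0.2, -0.5, 0.1]
opening: -0.0
gripper_force: 0.0
```

Request:
step_arm(
  rows=[
    [[0,0,0.05,0,0,0,1],[0,0,0.05,0,0,0,1],[0,0,0,0,0,0,1]],
  ],
)

```text
time: 37.35
ee_pos: [0.6201, 0.0859, 0.1261]
tool_rot: [-180.0, -0.0, 96.5]
wrist_force: [-0.8, -1.0, 0.4]
opening: 0.0
gripper_force: 0.0
```

Request:
step_arm(
  rows=[
    [[0,0,0.05,0,0,0,1],[0,0,0.05,0,0,0,1],[0,0,0,0,0,0,1]],
  ],
)

```text
time: 37.65
ee_pos: [0.6201, 0.0858, 0.1254]
tool_rot: [-180.0, -0.0, 96.5]
wrist_force: [-0.3, -0.1, 0.0]
opening: 0.002
gripper_force: 0.0
```

Request:
step_arm(
  rows=[
    [[0,0,0.05,0,0,0,1],[0,0,0.05,0,0,0,1],[0,0,0,0,0,0,1]],
  ],
)

```text
time: 37.95
ee_pos: [0.6202, 0.0858, 0.1249]
tool_rot: [180.0, 0.0, 96.5]
wrist_force: [-1.2, -0.1, 4.0]
opening: -0.0
gripper_force: 1.8
```

Request:
step_arm(
  rows=[
    [[0,0,0.05,0,0,0,1],[0,0,0.03,0,0,0,1],[0,0,0,0,0,0,1]],
  ],
)

```text
time: 38.25
ee_pos: [0.6203, 0.0858, 0.1247]
tool_rot: [179.9, 0.0, 96.5]
wrist_force: [-3.2, 0.0, 9.4]
opening: 0.001
gripper_force: 4.7
```

Hard stop at about 0.1248, as predicted. I'll back off and check.

Request:
step_arm(
  rows=[
    [[0,0,-0.3,0,0,0,1],[0,0,-1.2,0,0,0,1],[0,0,-2,0,0,0,1],[0,0,-2,0,0,0,1],[1.5,-0.9,-2,0,0,0,1],[2,-1.2,-2,0,0,0,1],[2,-1.2,-2,0,0,0,1],[2,-0.97,-2,0,0,0,1],[1,-0.5,-1,0,0,0,1],[0,0,0,0,0,0,1],[0,0,0,0,0,0,1],[0,0,0,0,0,0,1]],
  ],
)

```text
time: 39.45
ee_pos: [0.5634, 0.1641, 0.2674]
tool_rot: [-179.9, 0.0, 96.4]
wrist_force: [0.1, -0.5, -0.2]
opening: 0.001
gripper_force: 0.0
```

```bash
python3 clips.py 2>/dev/null; python3 - <<'E'
from bench import cams; import cv2
cv2.imwrite("pics/end.png",cams.capture("scene")["frame"][:,:,::-1])
E
```

```text
[0.5634 0.1641 0.2674] [-1.799e+02  1.000e-02  9.643e+01] [ 0.13 -0.48 -0.24]
top: plate z nan 
wrist: z 0.0819 tilt [0.1  0.01] (array([0.5629, 0.1652]), 0.1576, 0.1972, 6.38)
clip 1 1582 x 0.0478 y [0.0589 0.1095] z [0.0144 0.0177] slope -0.006
clip 2 1587 x -0.0475 y [0.0589 0.1097] z [0.0154 0.0186] slope -0.009
clip 3 1065 x -0.0477 y [0.0588 0.1093] z [0.0177 0.0205] slope -0.009
clip 4 1063 x 0.0475 y [0.0587 0.1092] z [0.0184 0.0212] slope -0.001
```

View pics/end.png

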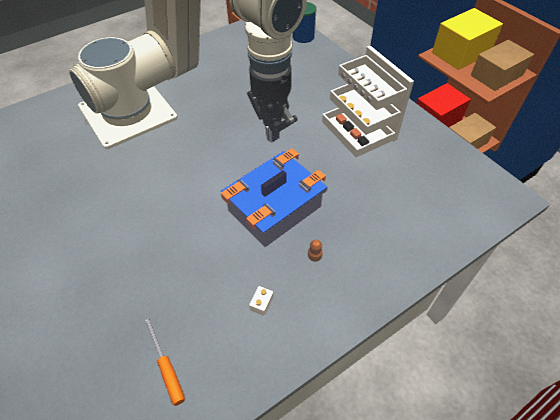

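The lid sits flush on the box at (275,195) with all four clips level. The lamp (315,250), insulator (261,298), screwdriver (165,365) and stand have not moved, and the gripper is clear.

```bash
python3 -c "
from bench import arm; print(arm.sign_off())"
```

```text
the job is handed in; nothing more can be done
None
```

The lid is fully seated on the box and all four clips are snapped shut in the order 1-3-2-4; the highest press force read was about 14 N, the lamp, insulator, screwdriver and stand were left alone, and the job was handed in at about 40 s.

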